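Turn the lamp cover over on its turning block

ROBOT

A 6-joint arm with a two-finger parallel gripper is mounted at the origin on the work surface. World frame = base frame: x ahead of the robot, y to its left, z up, the work surface at z = 0. Lengths are in mm, angles in rad, forces in N, time in s.
With the tool pointing down it reaches from about 375 to 925 mm from the base axis. Payload 5.7 kg.
Tool frame: the origin (TCP) lies midway between the tips of the shut fingers; the grasp point (between the pads) lies r.grip_point_offset behind it (r.grip_point_offset is the distance from the TCP to the grasp point, in mm); z points along the fingers, y is the line along which they close (so a half turn about z gives the same grasp; the last joint's range is limited). The gripper opens to 85 mm and grips with 20 to 120 N. Pads are 22 mm wide; open, the fingers measure 114 mm over their backs; the gripper's body (76 mm by 85 mm) begins 54 mm behind the grasp point. The pads swing forward as they close: fully open they stand 13 mm farther back than shut.
Start: joints at [-1.299, 0.359, 1.51, -0, 1.272, -0.115], TCP at [226.319, -555.647, 231.267] pointing down, gripper open.
Joint ranges: [-2.97, 2.97], [-1.01, 2.36], [0.21, 2.38], [-0.96, 4.11], [0.2, 2.71], [-2.98, 2.98]. Speed limits (rad/s): [2.39, 2.39, 3.14, 3.14, 3.14, 3.14].

INTERFACE

Orientations are given as a unit quaternion [w, x, y, z].
In Python, from workcell import observe, snapshot, camera_info, r gives the robot as it stands.
- The arm moves only by the tool carry_out, never from a script. Its argument "rows" is a list of rows, each a list of 3 entries, a list of its own where there are three numbers: the turn, a rotation vector about the tool's x, y, z in units of 5 degrees (1.0 is 5 degrees), then the shift along the tool's x, y, z in units of 40 mm (1.0 is 40 mm), then the opening, from 0 (shut) to 1 (fully open). In form: [[[ax, ay, az], [dx, dy, dz], claw], ...]. A call has 1 to 20 rows; each row shifts and turns the commanded pose from where the row before left it, along the tool's axes as they then stand; what a row does not reach is not made up. A row lasts 1/10 s, in which the tool goes at most 50 mm and 8.59 degrees, less where a joint would pass 70% of its speed; a pose out of reach is approached as far as the arm can. A call is refused whole if a number of a shift passes 1 or a number of a turn 1, either way. A call with a gripper value outside its range is refused whole. The fingers move at their own pace and stop on an object; the grip force is fixed at half the most. Time passes only in rows, so rows that do not move let the fingers close. It gives the time, the measured TCP pose, the force, the opening and the grip force at its end, in the units of the state.
- observe(): the state, without advancing time (a new reading comes with each control period).
- snapshot(name): name is "side" or "top"; returns (picture, depth): 480x640x3 uint8, red, green, blue; 480x640 float32, mm along the optical axis (not along the pixel's ray), 0 where there is no reading.
- camera_info(name): a dict with "K" (3x3 intrinsics, pixels), "dist_coeffs" ([k1, k2, p1, p2, k3] as OpenCV has them; the pictures are not rectified), "rvec" (rotation vector, rad) and "tvec" (3), from world to camera coordinates, as OpenCV has them. Camera axes: x right, y down, z forward; pixel columns grow to the right and rows downward; lengths in mm; the calibration is good to about 2 mm. A picture is of the moment at which its call begins. camera_info takes no time and is no camera call.
- r.hand_in(): hands the job in; it is judged then, once.
The state is a dict: "clock": time; "joint_pos": joint angles; "qd": joint speeds; "effort": joint torques, N m; "tcp_pos": TCP position; "tcp_rot": TCP orientation; "wrist_force": force on the tool from outside, world axes, zero at the start; "moment": the same for the moment, N m; "grip_width": opening from 0.0 (shut) to 1.0 (fully open); "grip_force": force on a finger pad.
Only numpy, scipy, OpenCV 4.12 (cv2) and the standard library are available. Lean on these libraries where they do the work, as an engineer would, in place of code of your own. Each camera call takes 0.05 s, during which the arm holds its last target. There are 200 camera calls.

TASK

The white lamp cover lies outside-up on the low half of the grey turning block. Take it by the black grip block, lever it up on its edge against the yellow wall of the block and lower it over gently, without letting it drop, so that it ends inside-up, lying flat, square and centred on the green pad of the block's high half; let go of it there. Leave the spare cover on the cork pad where it is.

Things in the scene. Friction and masses are not known exactly. Their poses are not given: they have to be found in the camera images.
- cover: Cover to turn: flat metal plate 95 (own x) by 130 (y) by 5 mm, 0.3 to 0.5 kg, white outside, grey inside with orange seal. Origin at the plate's centre, mid-thickness. Own z points out of the white side: up at the start, down at the end. A 14 mm wide tongue on its -x edge carries the grip; its straight +x edge starts 0 to 15 mm from the yellow wall, own x along the block's x within 3 degrees.
- grip (a point): Centre of the black grip block at the tongue's end, the place to grasp: 18 (cover's x) by 36 (y) by 14 mm high, 75.5 mm from the plate's centre towards -x (19 mm clear of the edge), at mid-thickness, 37 mm above the bench, nothing under it. It swivels freely (all round) on a pin along the cover's y: held end to end by fingers closing along y, it stays still while the plate swings.
- fixture: Fixed turning block, 150 mm wide (y). Origin on the bench below the wall's middle; z up, x from low half to high half. Low half: x -80 to 0 mm, top at 35 mm. High half: x 0 to 75, top at 49; the 14 mm step at x = 0 is the yellow wall. Green pad: x 8 to 75. The turned plate's middle belongs over x = 34, y = 0: 14 mm juts back past the wall, and the grip hangs clear beyond the far end.
- spare_cover: A second, equal cover, already turned (grey and orange side up), lying on a cork pad 15 mm high beside the work. Origin at its plate's centre. Leave it.
Mind the look-alikes: they are no part of the job. Leave any blue look-alike of the cover alone.

How it is judged:
By the outcome, as a careful person would: the job done as asked, in the order asked, and still so for the second after the job is handed in, with the robot touching nothing.
It also fails if it takes over 35 s, if anything falls off the work surface, if the arm or the gripper's body presses on something with over 40 N, if the wrist force passes 120 N, or if a joint passes its speed limit or range.

## Working session

There is one attempt and no reset: what is moved stays moved. The work goes in short steps, Python scripts to look and compute and a tool call to move; the robot and the scene stay as the last step left them, time stands still between calls to the robot, and variables do not carry over. Pictures are saved under pics/ and viewed, at most 10 in all, crops included, and the job is handed in when it is done.

Besides the shell and the picture viewer there is one more tool, called after ">>>" in YAML: its name, and indented under it one key for each argument. carry_out: Moves the arm, as the interface text tells. Its arguments: {"type":"object","properties":{"rows":{"type":"array"}},"required":["rows"]}

```bash
ls; mkdir -p pics; python3 - <<'E'
from workcell import observe, snapshot, camera_info, r
import cv2, numpy as np
print(observe()); print(r.grip_point_offset)
for n in("top","side"):
    p,d=snapshot(n); np.savez(f"{n}0.npz",p=p,d=d); cv2.imwrite(f"pics/{n}0.png",p[:,:,::-1])
    c=camera_info(n); print(n,c)
E
```

```text
pics
{'clock': 0.0, 'joint_pos': array([-1.29911207e+00,  3.59499825e-01,  1.51141876e+00,  6.17126583e-07,
        1.27250207e+00, -1.15090806e-01]), 'qd': array([-5.15055647e-04, -7.37514442e-04, -3.26621043e-04,  9.53657002e-04,
        1.10968508e-05, -4.23649576e-04]), 'effort': array([ 3.39871920e-03, -5.27601635e+01, -2.78621203e+01,  1.09486250e-04,
        1.31299387e-02,  1.79605962e-06]), 'tcp_pos': array([ 226.13909227, -555.02803182,  230.46187087]), 'tcp_rot': array([-9.11223882e-04,  9.81358444e-01,  1.92184205e-01, -7.11962359e-05]), 'wrist_force': array([-0.43565833, -0.69850232, -0.19096704]), 'moment': array([-0.00415263,  0.02508943, -0.04085189]), 'grip_force': 0.0, 'grip_width': 0.9993212152013196}
18.700000000000003
top {'K': array([[449.70143378,   0.        , 316.97527657],
       [  0.        , 449.70143378, 239.86053601],
       [  0.        ,   0.        ,   1.        ]]), 'dist_coeffs': array([-0.07552645,  0.        ,  0.        ,  0.        ,  0.        ]), 'rvec': array([ 2.16681943, -2.11834911,  0.12574249]), 'tvec': array([ -1.64115481, 521.187143  , 939.13373643])}
side {'K': array([[566.30647798,   0.        , 324.41062693],
       [  0.        , 566.30647798, 232.09238514],
       [  0.        ,   0.        ,   1.        ]]), 'dist_coeffs': array([0.02543444, 0.        , 0.        , 0.        , 0.        ]), 'rvec': array([ 0.83941766, -2.51497998,  1.13532409]), 'tvec': array([ 408.8510754 ,  259.83023025, 1244.86801723])}
```

View pics/top0.png

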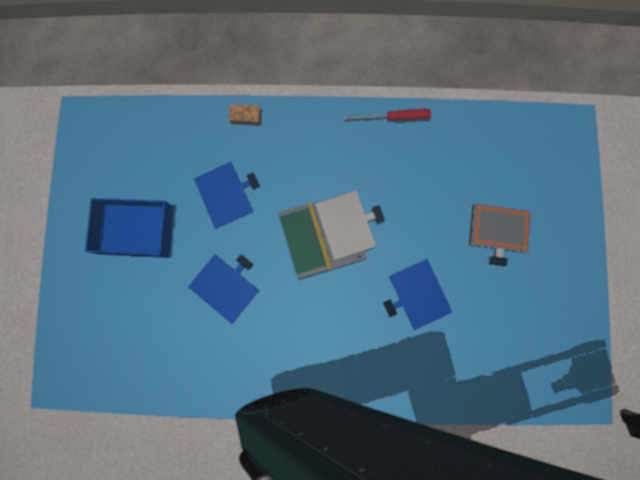

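View pics/side0.png

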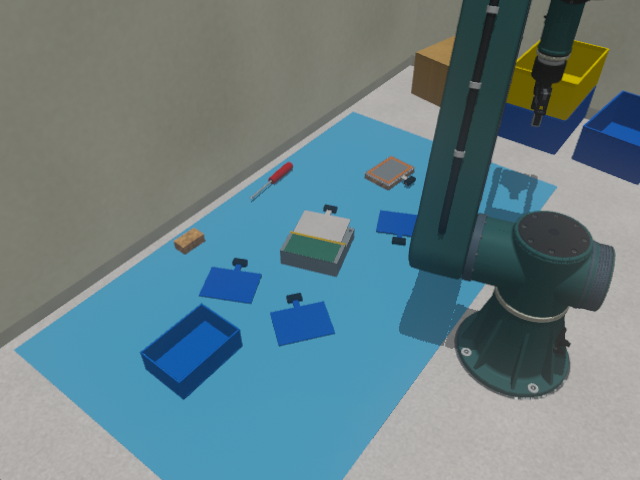

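The top view shows the white cover at about (345,225), its grip at (376,214), the yellow wall line from (311,204) to (328,268) and the green pad at (302,242). The spare is at (500,228), and the three blue look-alikes stand apart. The side view confirms this layout.

```bash
cat > h.py <<'E'
import cv2, numpy as np
from workcell import camera_info
def cam(n):
    c=camera_info(n); return c["K"],c["dist_coeffs"],cv2.Rodrigues(c["rvec"])[0],np.array(c["tvec"]).ravel()
def ray(n,uv,z):
    K,D,R,t=cam(n); q=cv2.undistortPoints(np.float64(uv).reshape(-1,1,2),K,D).reshape(-1,2)
    d=np.c_[q,np.ones(len(q))]@R; o=-R.T@t
    return o+d*((z-o[2])/d[:,2])[:,None]
def lift(n,uv,dep):
    K,D,R,t=cam(n); q=cv2.undistortPoints(np.float64(uv).reshape(-1,1,2),K,D).reshape(-1,2)
    return (np.c_[q,np.ones(len(q))]*dep[:,None]-t)@R
def big(m,roi):
    x0,y0,x1,y1=roi; k=np.zeros(m.shape,np.uint8); k[y0:y1,x0:x1]=m[y0:y1,x0:x1]
    n,l,s,c=cv2.connectedComponentsWithStats(k); i=1+np.argmax(s[1:,4]); return (l==i)
E
cat > m.py <<'E'
from h import *
roi={"top":(270,180,395,285),"side":(270,195,365,280)}
for n in("top","side"):
    f=np.load(f"{n}0.npz"); p=f["p"]; d=f["d"]; h=cv2.cvtColor(p,cv2.COLOR_RGB2HSV); H,S,V=cv2.split(h)
    M=dict(white=((S<40)&(V>150),40),yellow=((H>18)&(H<32)&(S>120),45),green=((H>60)&(H<90)&(S>100)&(V<160),49),grip=((V<50),44 if n=="top" else 44))
    for k,(m,z) in M.items():
        b=big(m.astype(np.uint8),roi[n]); v,u=np.nonzero(b); uv=np.c_[u,v]
        w=ray(n,uv,z)[:,:2]; dep=d[b]; hz=np.median(lift(n,uv[dep>0],dep[dep>0])[:,2]) if (dep>0).any() else 0
        c,s,a=cv2.minAreaRect(w.astype(np.float32)); mc=w.mean(0)
        print(n,k,len(u),uv.mean(0).round(1),"mean",mc.round(1),"rect",np.round(c,1),np.round(s,1),round(a,1),"z",hz.round(1))
E
python3 m.py
```

```text
top white 2091 [345.3 227.8] mean [548.3 -50.5] rect [558.2 -58.3] [123.9 109.5] 18.9 z 40.6
top yellow 202 [319.6 236.7] mean [527.    4.6] rect [528.9   5.2] [146.2   6.9] 18.3 z 49.8
top green 1184 [300.1 242.3] mean [513.5  45.8] rect [517.   42.3] [123.3  61.5] 18.4 z 50.0Traceback (most recent call last):
  File "m.py", line 7, in <module>
    b=big(m.astype(np.uint8),roi[n]); v,u=np.nonzero(b); uv=np.c_[u,v]
  File "h.py", line 14, in big
    n,l,s,c=cv2.connectedComponentsWithStats(k); i=1+np.argmax(s[1:,4]); return (l==i)
                                                     ~~~~~~~~~^^^^^^^^^
    return _wrapfunc(a, 'argmax', axis=axis, out=out, **kwds)
    return bound(*args, **kwds)
ValueError: attempt to get argmax of an empty sequence
```

```bash
python3 - <<'E'
import numpy as np,cv2
a=np.load("top0.npz")["p"][180:290,265:395]; b=np.load("side0.npz")["p"][190:280,270:370]
a=cv2.resize(a,(780,660),interpolation=0)[:600]; cv2.imwrite("pics/z1.png",cv2.resize(a,(520,400),interpolation=0)[:,:,::-1])
h=cv2.cvtColor(np.load("top0.npz")["p"],cv2.COLOR_RGB2HSV)
for u,v in [(345,225),(377,214),(376,216),(378,211),(360,259),(366,262),(369,216),(318,237),(300,240),(345,266),(380,250)]: print(u,v,h[v,u])
E
```

```text
345 225 [  5  10 153]
377 214 [103  79  58]
376 216 [108  47  65]
378 211 [107  72  57]
360 259 [103  17 104]
366 262 [101 132 168]
369 216 [ 11  13 159]
318 237 [ 23 118 123]
300 240 [ 81 102  90]
345 266 [101 120 149]
380 250 [101 131 167]
```

View pics/z1.png

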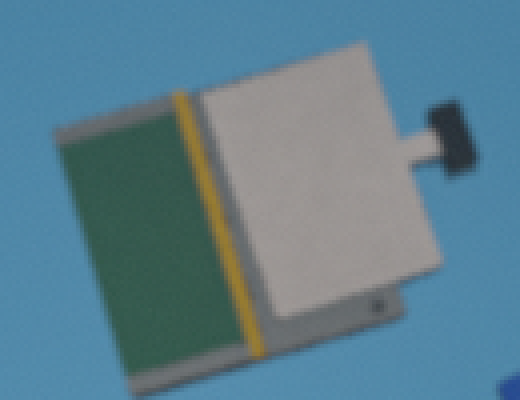

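The crop shows the cover a few mm off the wall and displaced along the wall towards world +x, with the black grip at about (377,214). I'll refine the masks next.

```bash
cat > m.py <<'E'
from h import *
import sys
tag=sys.argv[1] if len(sys.argv)>1 else "0"
roi={"top":(270,180,395,285),"side":(270,195,365,280)}
for n in("top","side"):
    f=np.load(f"{n}{tag}.npz"); p=f["p"]; d=f["d"]; H,S,V=cv2.split(cv2.cvtColor(p,cv2.COLOR_RGB2HSV)); S=S.astype(int)
    M=dict(white=((S<32)&(V>128),40),yellow=((H>15)&(H<32)&(S>70),49),green=((H>60)&(H<93)&(S>60)&(V<130),49),grip=((V<85)&(S<110)&((H>95)|(S<60)),44))
    for k,(m,z) in M.items():
        m=m.astype(np.uint8)
        if k=="white": m=cv2.morphologyEx(m,cv2.MORPH_OPEN,np.ones((7,7)))
        try: b=big(m,roi[n])
        except ValueError: print(n,k,"none"); continue
        v,u=np.nonzero(b); uv=np.c_[u,v]
        w=ray(n,uv,z)[:,:2]; dep=d[b]; hz=np.median(lift(n,uv[dep>0],dep[dep>0])[:,2])
        c,s,a=cv2.minAreaRect(w.astype(np.float32))
        print(n,k,len(u),uv.mean(0).round(1),"mean",w.mean(0).round(1),"rect",np.round(c,1),np.round(s,1),round(a,1),"z",hz.round(1))
E
python3 m.py
```

```text
top white 2561 [344.9 224.8] mean [554.9 -49.5] rect [556.4 -51.6] [129.9 100. ] 19.1 z 40.6
top yellow 289 [319.3 235.9] mean [528.1   5.1] rect [528.7   5.2] [149.1   9.2] 18.3 z 49.4
top green 1763 [302.1 240.7] mean [516.9  41.6] rect [517.7  41.7] [128.8  63.6] 18.0 z 50.0
top grip 112 [377.7 214.1] mean [ 579.  -120.1] rect [ 579.1 -120.2] [35.2 16.9] 14.2 z 44.6
side white 1070 [322.4 225.5] mean [554.7 -49.3] rect [556.2 -50.2] [130.   92.5] 18.3 z 39.9
side yellow 124 [317.8 237.9] mean [528.7   4.9] rect [530.5   5.5] [149.3   8.1] 18.5 z 48.5
side green 952 [312.2 247.9] mean [517.3  43. ] rect [518.   42.6] [129.5  67.3] 18.2 z 49.1
side grip 754 [313.1 261.4] mean [489.   75.7] rect [514.5  32. ] [155.6 156.1] 18.3 z 26.6
```

>>> carry_out:
  rows:
    - [[0, 0, 0], [0.613, -0.3375, 0.139], 1]
    - [[0, 0, 0], [0.613, -0.3375, 0.139], 1]
    - [[0, 0, 0], [0.613, -0.3375, 0.139], 1]
    - [[0, 0, 0], [0.613, -0.3375, 0.139], 1]
    - [[0, 0, 0], [0.613, -0.3375, 0.139], 1]
    - [[0, 0, 0], [0.613, -0.3375, 0.139], 1]
    - [[0, 0, 0], [0.613, -0.3375, 0.139], 1]
    - [[0, 0, 0], [0.613, -0.3375, 0.139], 1]
    - [[0, 0, 0], [0.613, -0.3375, 0.139], 1]
    - [[0, 0, 0], [0.613, -0.3375, 0.139], 1]
    - [[0, 0, 0], [0.613, -0.3375, 0.139], 1]
    - [[0, 0, 0], [0.613, -0.3375, 0.139], 1]
    - [[0, 0, 0], [0.613, -0.3375, 0.139], 1]
    - [[0, 0, 0], [0.613, -0.3375, 0.139], 1]
    - [[0, 0, 0], [0.613, -0.3375, 0.139], 1]
    - [[0, 0, 0], [0.613, -0.3375, 0.139], 1]
    - [[0, 0, 0], [0.613, -0.3375, 0.139], 1]
    - [[0, 0, 0], [0.613, -0.3375, 0.139], 1]
    - [[0, 0, 0], [0.613, -0.3375, 0.139], 1]
    - [[0, 0, 0], [0.613, -0.3375, 0.139], 1]

```text
clock: 2.1
tcp_pos: [579.0, -119.5, 119.5]
tcp_rot: [-0.0, 0.981, 0.192, -0.0]
wrist_force: [-0.5, -0.4, 0.3]
grip_width: 0.997
grip_force: 0.0
```

>>> carry_out:
  rows:
    - [[0, 0, -0.9565], [0, 0, 0], 1]
    - [[0, 0, -0.9565], [0, 0, 0], 1]
    - [[0, 0, -0.9565], [0, 0, 0], 1]
    - [[0, 0, -0.9565], [0, 0, 0], 1]
    - [[0, 0, -0.9565], [0, 0, 0], 1]
    - [[0, 0, -0.9565], [0, 0, 0], 1]
    - [[0, 0, -0.9565], [0, 0, 0], 1]
    - [[0, 0, -0.9565], [0, 0, 0], 1]
    - [[0, 0, -0.9565], [0, 0, 0], 1]
    - [[0, 0, -0.9565], [0, 0, 0], 1]
    - [[0, 0, -0.9565], [0, 0, 0], 1]
    - [[0, 0, -0.9565], [0, 0, 0], 1]
    - [[0, 0, -0.9565], [0, 0, 0], 1]
    - [[0, 0, -0.9565], [0, 0, 0], 1]
    - [[0, 0, -0.9565], [0, 0, 0], 1]
    - [[0, 0, -0.9565], [0, 0, 0], 1]
    - [[0, 0, -0.9565], [0, 0, 0], 1]
    - [[0, 0, -0.9565], [0, 0, 0], 1]
    - [[0, 0, 0], [0, 0, 0], 1]

```text
clock: 4.0
tcp_pos: [578.3, -120.5, 119.7]
tcp_rot: [-0.0, 0.586, 0.81, -0.0]
wrist_force: [0.3, -0.5, -0.1]
grip_width: 0.996
grip_force: 0.0
```

```bash
cat > st.py <<'E'
from h import *
from workcell import observe
from scipy.spatial.transform import Rotation as R
O=np.array([530.4,2.8,0]); a=np.radians(108.25)
F=np.array([[np.cos(a),-np.sin(a),0],[np.sin(a),np.cos(a),0],[0,0,1]])  # fixture axes as columns
s=observe(); q=s["tcp_rot"]; T=R.from_quat(q,scalar_first=True).as_matrix()
p=s["tcp_pos"]
print("t",round(s["clock"],2),"tcp",p.round(1),"fixture",((p-O)@F).round(1),"tool xyz in fixture\n",(F.T@T).round(4),"\nF",s["wrist_force"].round(1),"M",s["moment"].round(2),"w",round(s["grip_width"],3),"gf",round(s["grip_force"],1),"q",s["joint_pos"].round(2))
E
python3 st.py
```

```text
t 4.0 tcp [ 578.3 -120.5  119.7] fixture [-132.1   -6.9  119.7] tool xyz in fixture
 [[ 1.e+00  7.e-04  6.e-04]
 [ 7.e-04 -1.e+00  7.e-04]
 [ 6.e-04 -7.e-04 -1.e+00]] 
F [ 0.3 -0.5 -0.1] M [ 0.06  0.03 -0.04] w 0.996 gf 0.0 q [-0.32  0.46  1.65  0.    1.03 -0.64]
```

>>> carry_out:
  rows:
    - [[0, 0, 0], [0, 0, 0.25], 1]
    - [[0, 0, 0], [0, 0, 0.25], 1]
    - [[0, 0, 0], [0, 0, 0.25], 1]
    - [[0, 0, 0], [0, 0, 0.25], 1]
    - [[0, 0, 0], [0, 0, 0.25], 1]
    - [[0, 0, 0], [0, 0, 0.25], 1]
    - [[0, 0, 0], [0, 0, 0.25], 1]
    - [[0, 0, 0], [0, 0, 0.25], 1]
    - [[0, 0, 0], [0, 0, 0.25], 1]
    - [[0, 0, 0], [0, 0, 0.25], 1]
    - [[0, 0, 0], [0, 0, 0], 1]

```text
clock: 5.1
tcp_pos: [577.6, -120.2, 18.5]
tcp_rot: [-0.001, 0.586, 0.81, -0.0]
wrist_force: [-0.3, -0.5, 0.1]
grip_width: 1.003
grip_force: 0.0
```

```bash
python3 - <<'E'
from workcell import snapshot
import cv2, numpy as np
p,d=snapshot("side"); np.savez("side1.npz",p=p,d=d)
q,d=snapshot("top"); np.savez("top1.npz",p=q,d=d)
a=cv2.resize(p[180:285,265:405],(640,480),interpolation=1)
cv2.imwrite("pics/g1.png",a[:,:,::-1])
E
python3 st.py; python3 m.py 1
```

```text
t 5.2 tcp [ 578.5 -120.5   19.8] fixture [-132.2   -7.1   19.8] tool xyz in fixture
 [[ 1.e+00 -0.e+00  4.e-04]
 [-0.e+00 -1.e+00  4.e-04]
 [ 4.e-04 -4.e-04 -1.e+00]] 
F [-0.2 -1.1 -0. ] M [-0.02  0.02 -0.01] w 1.0 gf 0.0 q [-0.32  0.6   1.72  0.    0.82 -0.64]
top white 959 [330.1 215.1] mean [575.6 -17.2] rect [569.5 -29. ] [90.  78.2] 18.2 z 40.5
top yellow 175 [315.2 222.6] mean [556.6  14.6] rect [556.9  14.7] [89.6  9.3] 18.4 z 49.4
top green 4803 [344.4 258.4] mean [480.9 -49.4] rect [508.9 -33.1] [165.6 245.9] 1.3 z 800.1
top grip 386 [372.  227.8] mean [ 548.6 -107.8] rect [ 547.2 -105.5] [ 27.  102.8] 10.6 z 582.9
side white 878 [318.5 226.2] mean [561.3 -41.1] rect [556.5 -50.4] [130.4  91.6] 18.3 z 39.6
side yellow 124 [317.6 237.9] mean [529.2   5.3] rect [530.4   5.7] [149.3   8.4] 18.5 z 48.0
side green 953 [312.2 248. ] mean [517.2  43.1] rect [517.8  42.8] [129.9  67.4] 18.1 z 49.2
side grip 181 [348.6 200.5] mean [ 557.7 -174.1] rect [ 551.7 -173.4] [60.9 92.2] 62.2 z 88.3
```

View pics/g1.png

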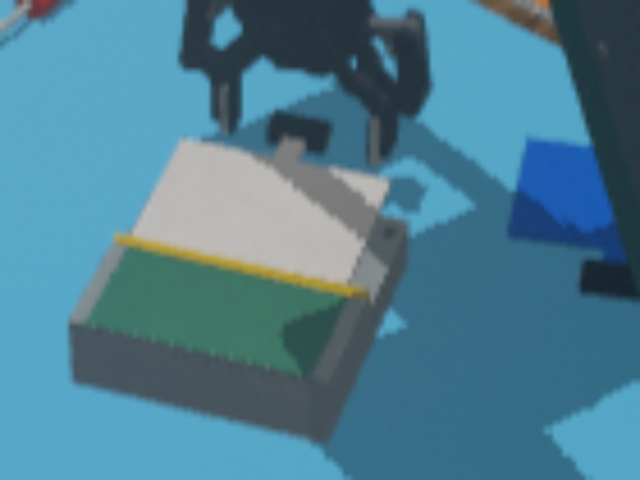

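The fingers straddle the black grip, with tips at crop (228,115) and (378,150) and the grip at (300,132), so it is centred. I'll close now.

>>> carry_out:
  rows:
    - [[0, 0, 0], [0, 0, 0], 0]
    - [[0, 0, 0], [0, 0, 0], 0]
    - [[0, 0, 0], [0, 0, 0], 0]
    - [[0, 0, 0], [0, 0, 0], 0]
    - [[0, 0, 0], [0, 0, 0], 0]
    - [[0, 0, 0], [0, 0, 0], 0]
    - [[0, 0, 0], [0, 0, 0], 0]
    - [[0, 0, 0], [0, 0, 0], 0]

```text
clock: 6.0
tcp_pos: [579.1, -120.8, 20.3]
tcp_rot: [0.0, 0.586, 0.81, 0.0]
wrist_force: [1.7, 0.3, 1.0]
grip_width: 0.41
grip_force: 62.3
```

```bash
python3 st.py; python3 - <<'E'
from workcell import snapshot
import numpy as np
p,d=snapshot("side"); np.savez("side2.npz",p=p,d=d)
p,d=snapshot("top"); np.savez("top2.npz",p=p,d=d)
E
python3 m.py 2 | grep -E "side (white|yel)"; cp m.py /tmp
```

```text
t 6.0 tcp [ 579.1 -120.8   20.3] fixture [-132.6   -7.6   20.3] tool xyz in fixture
 [[ 1.e+00 -1.e-04 -5.e-04]
 [-1.e-04 -1.e+00 -8.e-04]
 [-5.e-04  8.e-04 -1.e+00]] 
F [1.7 0.3 1. ] M [-0.02 -0.27 -0.  ] w 0.41 gf 62.3 q [-0.32  0.6   1.72  0.    0.82 -0.64]
side white 875 [318.6 226.2] mean [561.2 -41.1] rect [556.3 -50.8] [129.5  92.1] 18.3 z 39.9
side yellow 123 [317.4 237.8] mean [529.6   5.4] rect [530.5   5.6] [149.3   8.2] 18.5 z 48.0
```

>>> carry_out:
  rows:
    - [[0, 0, 0], [0.04, -0.0445, 0], 0]
    - [[0, 0, 0], [0.04, -0.0445, 0], 0]
    - [[0, 0, 0], [0.04, -0.0445, 0], 0]
    - [[0, 0, 0], [0.04, -0.0445, 0], 0]
    - [[0, 0, 0], [0, 0, 0], 0]

```text
clock: 6.6
tcp_pos: [569.6, -116.6, 20.2]
tcp_rot: [-0.0, 0.586, 0.81, 0.0]
wrist_force: [3.5, -1.5, 1.3]
grip_width: 0.41
grip_force: 62.5
```

>>> carry_out:
  rows:
    - [[0, 0, 0], [0.025, 0, 0], 0]
    - [[0, 0, 0], [0.025, 0, 0], 0]

```text
clock: 6.8
tcp_pos: [569.0, -115.1, 20.1]
tcp_rot: [-0.0, 0.586, 0.81, -0.0]
wrist_force: [0.2, -3.7, 1.9]
grip_width: 0.407
grip_force: 62.6
```

>>> carry_out:
  rows:
    - [[0, 0, 0], [0.025, 0, 0], 0]
    - [[0, 0, 0], [0, 0, 0], 0]

```text
clock: 7.0
tcp_pos: [568.7, -114.2, 20.1]
tcp_rot: [-0.0, 0.586, 0.81, -0.0]
wrist_force: [1.0, -4.9, 2.4]
grip_width: 0.409
grip_force: 62.5
```

```bash
python3 st.py
```

```text
t 7.0 tcp [ 568.7 -114.2   20.1] fixture [-123.1    0.3   20.1] tool xyz in fixture
 [[ 1.e+00  4.e-04 -4.e-04]
 [ 4.e-04 -1.e+00  6.e-04]
 [-4.e-04 -6.e-04 -1.e+00]] 
F [ 1.  -4.9  2.4] M [-0.74 -0.26 -0.04] w 0.409 gf 62.5 q [-0.32  0.59  1.74 -0.    0.81 -0.64]
```

>>> carry_out:
  rows:
    - [[0, 0, 0], [0.025, 0, 0], 0]
    - [[0, 0, 0], [0, 0, 0], 0]

```text
clock: 7.2
tcp_pos: [568.7, -114.2, 20.1]
tcp_rot: [0.001, 0.586, 0.811, -0.001]
wrist_force: [1.7, -7.3, 1.0]
grip_width: 0.404
grip_force: 62.4
```

>>> carry_out:
  rows:
    - [[0, 0, 0], [0.02, 0, 0], 0]
    - [[0, 0, 0], [0, 0, 0], 0]

```text
clock: 7.4
tcp_pos: [568.7, -114.1, 20.1]
tcp_rot: [0.001, 0.586, 0.811, -0.001]
wrist_force: [1.8, -11.5, -0.2]
grip_width: 0.405
grip_force: 62.3
```

```bash
python3 st.py
```

```text
t 7.4 tcp [ 568.7 -114.1   20.1] fixture [-123.     0.2   20.1] tool xyz in fixture
 [[ 1.0e+00  1.0e-03 -2.9e-03]
 [ 1.0e-03 -1.0e+00  3.0e-04]
 [-2.9e-03 -3.0e-04 -1.0e+00]] 
F [  1.8 -11.5  -0.2] M [-1.77 -0.29 -0.07] w 0.405 gf 62.3 q [-0.32  0.59  1.74 -0.    0.8  -0.63]
```

```bash
python3 - <<'E'
import numpy as np
def P(t):
    s,c=np.sin(np.radians(t)),np.cos(np.radians(t))
    b=min(t,90)/90
    x,z=(-2.5*s-123*c,35+2.5*c+123*s) if t<=90 else (-2.5*s-109*c,49-2.5*c+109*s)
    return np.array([x+1.8*(1-b)+.5*b, -(z+1.0*b-(.0 if t<90 else .5*(t-90)/90))])
T=list(np.arange(0,90.1,5))+list(np.arange(95,165.1,5))+list(np.arange(168,180.1,3))
Q=np.array([P(t) for t in T])/40; D=np.diff(np.round(Q,3),axis=0)
for i in range(len(D)): print(T[i+1],D[i].round(3),end="; ")
E
```

```text
5.0 [ 0.004 -0.269]; 10.0 [ 0.028 -0.266]; 15.0 [ 0.051 -0.262]; 20.0 [ 0.074 -0.256]; 25.0 [ 0.096 -0.247]; 30.0 [ 0.117 -0.237]; 35.0 [ 0.138 -0.225]; 40.0 [ 0.157 -0.211]; 45.0 [ 0.175 -0.195]; 50.0 [ 0.192 -0.179]; 55.0 [ 0.208 -0.16 ]; 60.0 [ 0.222 -0.141]; 65.0 [ 0.233 -0.12 ]; 70.0 [ 0.244 -0.099]; 75.0 [ 0.253 -0.077]; 80.0 [ 0.259 -0.054]; 85.0 [ 0.263 -0.031]; 90.0 [ 0.266 -0.008]; 95.0 [0.238 0.006]; 100.0 [0.236 0.026]; 105.0 [0.233 0.047]; 110.0 [0.229 0.067]; 115.0 [0.221 0.086]; 120.0 [0.214 0.106]; 125.0 [0.203 0.124]; 130.0 [0.192 0.141]; 135.0 [0.179 0.157]; 140.0 [0.165 0.172]; 145.0 [0.149 0.186]; 150.0 [0.132 0.199]; 155.0 [0.115 0.209]; 160.0 [0.096 0.218]; 165.0 [0.076 0.226]; 168.0 [0.037 0.138]; 171.0 [0.029 0.14 ]; 174.0 [0.022 0.142]; 177.0 [0.014 0.142]; 180.0 [0.008 0.143];
```

>>> carry_out:
  rows:
    - [[0, 0, 0], [0.004, 0, -0.269], 0]
    - [[0, 0, 0], [0.028, 0, -0.266], 0]
    - [[0, 0, 0], [0.051, 0, -0.262], 0]
    - [[0, 0, 0], [0.074, 0, -0.256], 0]
    - [[0, 0, 0], [0.096, 0, -0.247], 0]
    - [[0, 0, 0], [0.117, 0, -0.237], 0]
    - [[0, 0, 0], [0.138, 0, -0.225], 0]
    - [[0, 0, 0], [0.157, 0, -0.211], 0]
    - [[0, 0, 0], [0, 0, 0], 0]

```text
clock: 8.3
tcp_pos: [560.1, -87.4, 100.2]
tcp_rot: [0.001, 0.586, 0.811, -0.0]
wrist_force: [1.2, -6.9, 4.9]
grip_width: 0.406
grip_force: 62.8
```

```bash
python3 st.py; python3 - <<'E'
from workcell import snapshot
import cv2
p,d=snapshot("side")
cv2.imwrite("pics/g2.png",cv2.resize(p[150:290,245:425],(640,498),interpolation=1)[:,:,::-1])
E
```

```text
t 8.3 tcp [560.1 -87.4 100.2] fixture [-9.490e+01  1.000e-01  1.002e+02] tool xyz in fixture
 [[ 1.0e+00  1.0e-03 -1.8e-03]
 [ 1.0e-03 -1.0e+00 -2.0e-04]
 [-1.8e-03  2.0e-04 -1.0e+00]] 
F [ 1.2 -6.9  4.9] M [-1.06 -0.2  -0.07] w 0.406 gf 62.8 q [-0.28  0.46  1.72 -0.    0.96 -0.59]
```

View pics/g2.png

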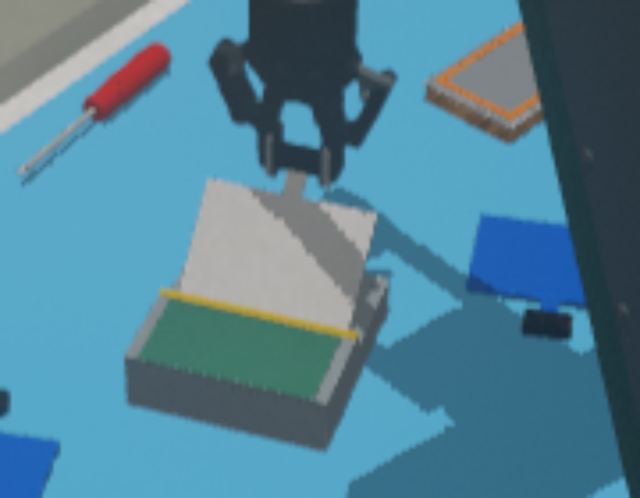

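The plate is tilted about 40°, with its lower edge seated at the yellow wall (crop (165,292)–(355,335)) and the grip firmly in the fingers. Next I'll go up to vertical.

>>> carry_out:
  rows:
    - [[0, 0, 0], [0.175, 0, -0.195], 0]
    - [[0, 0, 0], [0.192, 0, -0.179], 0]
    - [[0, 0, 0], [0.208, 0, -0.16], 0]
    - [[0, 0, 0], [0.222, 0, -0.141], 0]
    - [[0, 0, 0], [0.233, 0, -0.12], 0]
    - [[0, 0, 0], [0.244, 0, -0.099], 0]
    - [[0, 0, 0], [0.253, 0, -0.077], 0]
    - [[0, 0, 0], [0.259, 0, -0.054], 0]
    - [[0, 0, 0], [0.263, 0, -0.031], 0]
    - [[0, 0, 0], [0.266, 0, -0.008], 0]
    - [[0, 0, 0], [0, 0, 0], 0]

```text
clock: 9.45
tcp_pos: [530.0, 2.8, 141.3]
tcp_rot: [-0.001, 0.586, 0.811, 0.0]
wrist_force: [-0.1, -0.8, 3.5]
grip_width: 0.407
grip_force: 62.8
```

```bash
python3 st.py; python3 - <<'E'
from workcell import snapshot
import cv2
p,d=snapshot("side")
cv2.imwrite("pics/g3.png",cv2.resize(p[130:280,245:425],(640,533),interpolation=1)[:,:,::-1])
E
```

```text
t 9.45 tcp [530.    2.8 141.3] fixture [1.000e-01 4.000e-01 1.413e+02] tool xyz in fixture
 [[ 1.0e+00  1.1e-03  1.5e-03]
 [ 1.1e-03 -1.0e+00  9.0e-04]
 [ 1.5e-03 -9.0e-04 -1.0e+00]] 
F [-0.1 -0.8  3.5] M [ 0.   -0.14 -0.13] w 0.407 gf 62.8 q [-0.13  0.36  1.76  0.    1.02 -0.45]
```

View pics/g3.png

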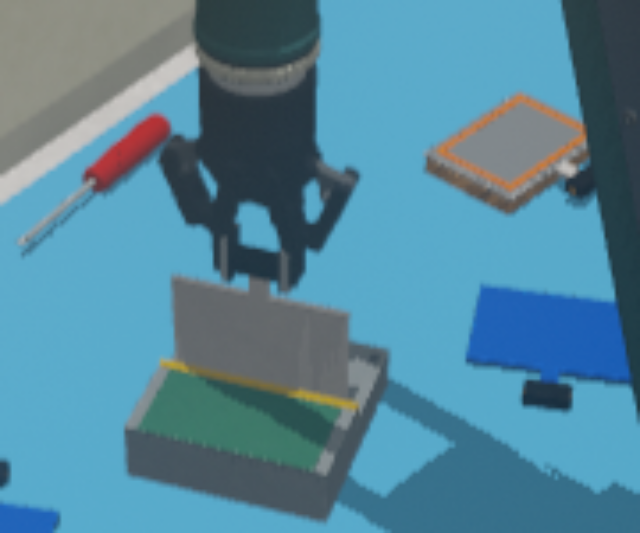

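The plate stands vertical at the wall (crop (165,362)–(355,405)), with low forces. I'll lower it over to about 165°.

>>> carry_out:
  rows:
    - [[0, 0, 0], [0.238, 0, 0.006], 0]
    - [[0, 0, 0], [0.236, 0, 0.026], 0]
    - [[0, 0, 0], [0.233, 0, 0.047], 0]
    - [[0, 0, 0], [0.229, 0, 0.067], 0]
    - [[0, 0, 0], [0.221, 0, 0.086], 0]
    - [[0, 0, 0], [0.214, 0, 0.106], 0]
    - [[0, 0, 0], [0.203, 0, 0.124], 0]
    - [[0, 0, 0], [0.192, 0, 0.141], 0]
    - [[0, 0, 0], [0.179, 0, 0.157], 0]
    - [[0, 0, 0], [0, 0, 0], 0]

```text
clock: 10.5
tcp_pos: [506.0, 75.8, 110.3]
tcp_rot: [-0.001, 0.586, 0.811, -0.0]
wrist_force: [-0.3, 0.5, -2.8]
grip_width: 0.405
grip_force: 62.1
```

```bash
python3 st.py; python3 - <<'E'
from workcell import snapshot
import cv2
p,d=snapshot("side")
cv2.imwrite("pics/g4.png",cv2.resize(p[130:280,245:425],(640,533),interpolation=1)[:,:,::-1])
E
```

```text
t 10.5 tcp [506.   75.8 110.3] fixture [ 77.    0.4 110.3] tool xyz in fixture
 [[ 1.e+00  7.e-04  8.e-04]
 [ 7.e-04 -1.e+00  1.e-03]
 [ 8.e-04 -1.e-03 -1.e+00]] 
F [-0.3  0.5 -2.8] M [-0.17  0.03 -0.08] w 0.405 gf 62.1 q [ 0.01  0.38  1.83  0.    0.93 -0.31]
```

View pics/g4.png

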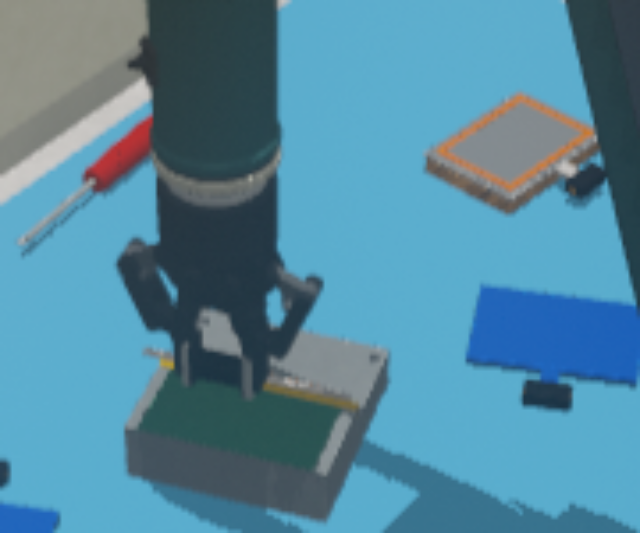

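The plate is about 135° round, nearly edge-on to the camera (thin line at crop (145,350)–(290,385)) and leaning on the wall's top. The force reading shows only its weight. I'll keep lowering.

>>> carry_out:
  rows:
    - [[0, 0, 0], [0.16, 0, 0.172], 0]
    - [[0, 0, 0], [0.144, 0, 0.186], 0]
    - [[0, 0, 0], [0.127, 0, 0.199], 0]
    - [[0, 0, 0], [0.11, 0, 0.209], 0]
    - [[0, 0, 0], [0.091, 0, 0.218], 0]
    - [[0, 0, 0], [0.071, 0, 0.226], 0]
    - [[0, 0, 0], [0.037, 0, 0.138], 0]
    - [[0, 0, 0], [0.029, 0, 0.14], 0]
    - [[0, 0, 0], [0.022, 0, 0.142], 0]
    - [[0, 0, 0], [0.014, 0, 0.1], 0]
    - [[0, 0, 0], [0, 0, 0], 0]

```text
clock: 11.65
tcp_pos: [496.4, 105.5, 41.5]
tcp_rot: [-0.0, 0.586, 0.81, -0.0]
wrist_force: [-0.1, 0.8, -1.3]
grip_width: 0.406
grip_force: 62.2
```

```bash
python3 st.py
```

```text
t 11.65 tcp [496.4 105.5  41.5] fixture [1.081e+02 1.000e-01 4.150e+01] tool xyz in fixture
 [[ 1.e+00 -0.e+00  2.e-04]
 [-0.e+00 -1.e+00  6.e-04]
 [ 2.e-04 -6.e-04 -1.e+00]] 
F [-0.1  0.8 -1.3] M [ 0.19 -0.08  0.1 ] w 0.406 gf 62.2 q [ 0.07  0.49  1.9   0.    0.76 -0.25]
```

>>> carry_out:
  rows:
    - [[0, 0, 0], [0.003, 0, 0.018], 0]
    - [[0, 0, 0], [0.003, 0, 0.018], 0]
    - [[0, 0, 0], [0.003, 0, 0.018], 0]
    - [[0, 0, 0], [0.003, 0, 0.018], 0]
    - [[0, 0, 0], [0.003, 0, 0.018], 0]
    - [[0, 0, 0], [0.003, 0, 0.018], 0]
    - [[0, 0, 0], [0.003, 0, 0.018], 0]
    - [[0, 0, 0], [0.003, 0, 0.018], 0]
    - [[0, 0, 0], [0.003, 0, 0.018], 0]
    - [[0, 0, 0], [0.003, 0, 0.018], 0]
    - [[0, 0, 0], [0, 0, 0], 0]

```text
clock: 12.75
tcp_pos: [496.3, 106.6, 34.9]
tcp_rot: [0.0, 0.586, 0.81, 0.0]
wrist_force: [1.5, -1.4, -1.4]
grip_width: 0.408
grip_force: 62.3
```

```bash
cat > m3.py <<'E'
from h import *
from workcell import snapshot
import sys
O=np.array([530.4,2.8]); a=np.radians(108.25); fx=np.array([np.cos(a),np.sin(a)]); fy=np.array([-fx[1],fx[0]])
im=[]
for n,roi in(("top",(255,170,385,300)),("side",(255,190,380,285))):
    p,d=snapshot(n); np.savez(f"{n}_{sys.argv[1]}.npz",p=p,d=d); im.append(p)
    H,S,V=cv2.split(cv2.cvtColor(p,cv2.COLOR_RGB2HSV))
    m=((H<16)&(S>70)&(V>70)).astype(np.uint8); x0,y0,x1,y1=roi; k=np.zeros_like(m); k[y0:y1,x0:x1]=m[y0:y1,x0:x1]
    v,u=np.nonzero(k)
    if len(u)<10: print(n,"few orange",len(u)); continue
    uv=np.c_[u,v]; w=ray(n,uv,54)[:,:2]-O; w=np.c_[w@fx,w@fy].astype(np.float32)
    c,s,an=cv2.minAreaRect(w); dd=d[v,u]; print(n,len(u),"rect in fixture",np.round(c,1),np.round(s,1),round(an,2),"bbox",w.min(0).round(1),w.max(0).round(1),"z",np.median(lift(n,uv,dd)[:,2]).round(1))
A=cv2.resize(im[0][170:300,240:396],(480,400)); B=cv2.resize(im[1][150:290,255:395],(400,400))
cv2.imwrite(f"pics/p{sys.argv[1]}.png",np.hstack([A,B])[:,:800,::-1])
E
python3 st.py; python3 m3.py 5
```

```text
t 12.75 tcp [496.3 106.6  34.9] fixture [ 1.093e+02 -1.000e-01  3.490e+01] tool xyz in fixture
 [[ 1.e+00  0.e+00  0.e+00]
 [ 0.e+00 -1.e+00 -1.e-04]
 [ 0.e+00  1.e-04 -1.e+00]] 
F [ 1.5 -1.4 -1.4] M [-0.25 -0.11  0.04] w 0.408 gf 62.3 q [ 0.08  0.5   1.9   0.    0.74 -0.24]
top 505 rect in fixture [33.3 -0.4] [ 83.6 118. ] 0.15 bbox [ -8.6 -59.4] [74.9 58.7] z 55.2
side 138 rect in fixture [31.9 -1.1] [116.   83.4] 89.66 bbox [ -9.5 -59.2] [73.9 56.8] z 54.6
```

```bash
python3 -c "
import cv2;a=cv2.imread('pics/p5.png');cv2.imwrite('pics/p5b.png',cv2.resize(a,(800,364)))"
```

```text
(no output)
```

View pics/p5b.png

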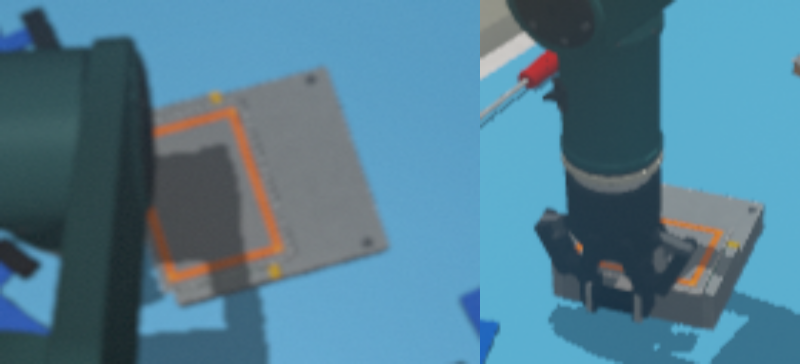

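The cover lies inside-up on the pad: orange seal upright and square, wall ends showing yellow evenly on both sides. It is still partly carried, so I'll lower the last fraction.

>>> carry_out:
  rows:
    - [[0, 0, 0], [0.003, -0.008, 0.012], 0]
    - [[0, 0, 0], [0.002, -0.007, 0.012], 0]
    - [[0, 0, 0], [0, 0, 0], 0]
    - [[0, 0, 0], [0, 0, 0], 0]

```text
clock: 13.25
tcp_pos: [496.3, 106.7, 34.1]
tcp_rot: [0.0, 0.586, 0.81, 0.0]
wrist_force: [1.8, -2.5, 4.3]
grip_width: 0.408
grip_force: 62.8
```

```bash
python3 st.py
```

```text
t 13.25 tcp [496.3 106.7  34.1] fixture [ 1.093e+02 -1.000e-01  3.410e+01] tool xyz in fixture
 [[ 1.0e+00 -1.0e-04 -2.0e-04]
 [-1.0e-04 -1.0e+00 -1.2e-03]
 [-2.0e-04  1.2e-03 -1.0e+00]] 
F [ 1.8 -2.5  4.3] M [-0.17 -0.28  0.01] w 0.408 gf 62.8 q [ 0.08  0.5   1.9   0.    0.74 -0.24]
```

>>> carry_out:
  rows:
    - [[0, 0, 0], [0, 0, -0.01], 0.5]
    - [[0, 0, 0], [0, 0, 0], 0.6]
    - [[0, 0, 0], [0, 0, 0], 0.8]
    - [[0, 0, 0], [0, 0, 0], 0.8]
    - [[0, 0, 0], [0, 0, 0], 0.8]
    - [[0, 0, 0], [0, 0, 0], 0.8]

```text
clock: 13.85
tcp_pos: [495.5, 106.7, 34.2]
tcp_rot: [-0.0, 0.586, 0.81, -0.0]
wrist_force: [-0.6, 0.9, 0.0]
grip_width: 0.797
grip_force: 0.0
```

>>> carry_out:
  rows:
    - [[0, 0, 0], [0, 0, -0.2], 0.8]
    - [[0, 0, 0], [0, 0, -0.4], 0.8]
    - [[0, 0, 0], [0, 0, -0.6], 0.8]
    - [[0, 0, 0], [0, 0, -0.6], 0.8]
    - [[0, 0, 0], [0, 0, -0.6], 0.8]
    - [[0, 0, 0], [0.6, 0, -0.6], 0.8]
    - [[0, 0, 0], [0.8, 0, -0.6], 0.8]
    - [[0, 0, 0], [0.8, 0, 0], 0.8]
    - [[0, 0, 0], [0.8, 0, 0], 0.8]
    - [[0, 0, 0], [0.8, 0, 0], 0.8]
    - [[0, 0, 0], [0.8, 0, 0], 0.8]
    - [[0, 0, 0], [0.8, 0, 0], 0.8]
    - [[0, 0, 0], [0, 0, 0], 0.8]

```text
clock: 15.15
tcp_pos: [426.9, 314.8, 179.0]
tcp_rot: [-0.0, 0.585, 0.811, 0.001]
wrist_force: [-1.3, -1.4, -0.3]
grip_width: 0.8
grip_force: 0.0
```

```bash
python3 st.py; python3 m3.py 6; python3 - <<'E'
from h import *
O=np.array([530.4,2.8]); a=np.radians(108.25); fx=np.array([np.cos(a),np.sin(a)]); fy=np.array([-fx[1],fx[0]])
# depth-based extents of plate (z>52) and of block
for n,roi in(("top",(255,170,385,300)),("side",(255,190,380,285))):
    d=np.load(f"{n}_6.npz")["d"]; x0,y0,x1,y1=roi; v,u=np.mgrid[y0:y1,x0:x1]; uv=np.c_[u.ravel(),v.ravel()]; q=d[v,u].ravel()
    w=lift(n,uv[q>0],q[q>0]); f=np.c_[(w[:,:2]-O)@fx,(w[:,:2]-O)@fy,w[:,2]]
    b=f[(f[:,2]>52)&(f[:,2]<60)&(abs(f[:,1])<68)&(f[:,0]>-30)&(f[:,0]<82)]
    A=np.c_[b[:,:2],np.ones(len(b))]; co=np.linalg.lstsq(A,b[:,2],rcond=None)[0]
    print(n,len(b),"tilt deg",np.degrees(co[:2]).round(2),"z mean",b[:,2].mean().round(1),"bbox pct",np.percentile(b[:,:2],[1,99],axis=0).round(1).tolist())
a=cv2.imread('pics/p6.png'); cv2.imwrite('pics/p6b.png',cv2.resize(a,(800,364)))
E
```

```text
t 15.15 tcp [426.9 314.8 179. ] fixture [328.7   0.6 179. ] tool xyz in fixture
 [[ 1.0e+00  3.0e-03  1.7e-03]
 [ 3.0e-03 -1.0e+00 -9.0e-04]
 [ 1.7e-03  9.0e-04 -1.0e+00]] 
F [-1.3 -1.4 -0.3] M [ 0.03 -0.04  0.01] w 0.8 gf 0.0 q [0.5  0.31 1.72 0.   1.1  0.18]
top 628 rect in fixture [33.3 -0.4] [ 83.6 117.9] 0.18 bbox [ -8.6 -59.3] [75.2 58.7] z 55.2
side 309 rect in fixture [32.7 -1.5] [ 84.  117.1] 0.26 bbox [ -9.5 -60.1] [74.9 57. ] z 54.3
top 2592 tilt deg [-0.03 -0.03] z mean 55.2 bbox pct [[-12.5, -64.6], [80.1, 62.9]]
side 1138 tilt deg [-0.   -0.07] z mean 54.6 bbox pct [[-11.5, -63.8], [81.6, 64.1]]
```

View pics/p6b.png

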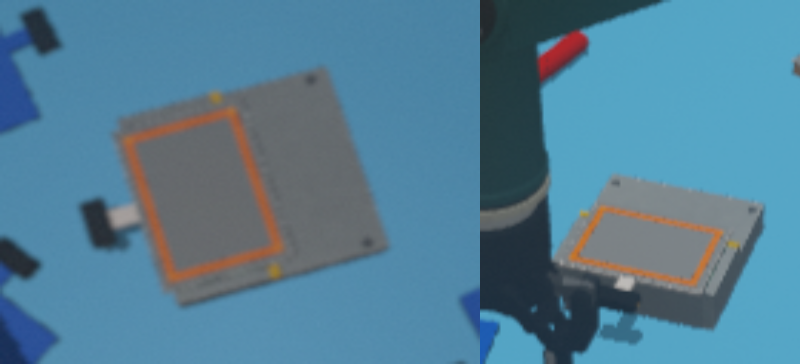

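The cover is flat (tilt under 0.1°) and inside-up, at fixture (33, −0.5 to −1) against a target of (34, 0), with about 0.2° yaw. The gripper is clear.

```bash
python3 -c "
from workcell import r
print(r.hand_in())"
```

```text
the job is handed in; nothing more can be done
None
```

The cover was levered up against the yellow wall, turned inside-up and released flat on the green pad, measured within about 1.5 mm of centre and 0.3° of square; the spare was left alone, and the job was handed in at about 15 s (no verdict was shown).

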